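# Open the discard box's rotary shutter and bin the used stopper

### The job

Turn the winged knob on the sloping lid of the discard box until its shutter is fully open, then drop the used rubber stopper from the bench through the mouth into the box. Leave the shutter open and leave the dishes, the jar and the beaker where they stand.

Things in the scene. Friction and masses are not known exactly. Their poses are not given: they have to be found in the camera images.
- bin: White plastic discard box, fixed to the bench, 170 (x) by 246 (y) mm, walls, floor and lid 4 mm. Origin: centre of its underside; z up, x from its low front (90 mm high) to its high back (188 mm), y to the left of someone looking from the front to the back. The flat lid slopes up from front to back at 30 degrees.
- guard (a point): Middle of the top edge, on the side towards the knob, of the grey guard panel that stands square on the lid on the -y side of the knob: 72 mm long up the slope, 5 mm thick, 42 mm tall off the lid. That side is 38 mm from the knob's axis, so the wing's tip passes 6 mm from it. Frame as bin.
- wing_grip (a point): Middle of the black winged knob, on its axis, 31 mm off the lid. The wing is a plate 64 mm tip to tip, 9 mm thick, from 16 to 46 mm off the lid, on a 24 mm round foot. Frame turns with the knob: z the axis, out of the lid square to it (30 degrees from vertical, leaning to the box's front); x along the wing, y across it. At joint 0 the wing runs up the slope, parallel to the guard.
- shutter (a joint): Angle of knob and shutter, rad: 0 shut, stop at 1.45 fully open; grows clockwise looking down on the lid (about -z of wing_grip). Starts at 0 to 0.3; stiff, 0.1 N m, stays where left. The grey shutter plate, 94 by 82 mm, is fixed to the knob's foot, its top 7 mm off the lid, its middle 92 mm from the axis along wing_grip's +y; open, it lies up the slope from the knob.
- mouth (a point): Centre of the rectangular mouth in the lid's surface, 84 mm along the slope (73 mm seen from above) by 72 mm across, on the +y side of the knob, its centre 92 mm from the knob's axis. Frame as bin. About 121 mm above the bench; empty box below.
- stopper: Used dark rubber stopper, 36 mm tall, standing on the bench: a plug 25 to 27 mm across and 22 mm tall with a wider head, 36 mm across and 14 mm tall, on top. Origin: centre of its underside, z up. 20 to 40 g.
- dishes: Two stacked culture dishes, 60 mm across and 23 mm tall, loose. Origin: centre of the underside. Leave alone.
- jar: Small amber jar with a cap, 42 mm across and 50 mm tall, loose. Origin: centre of the underside. Leave alone.
- beaker: Small open glass beaker, 52 mm across the rim and 48 mm tall, loose. Origin: centre of the underside. Leave alone.
There are look-alikes about, which are no part of the job. Leave any turquoise look-alike of the stopper alone.

How it is judged:
By the outcome, as a careful person would: the job done as asked, in the order asked, and still so for the second after the job is handed in, with the robot touching nothing.
It also fails if it takes over 51 s, if anything falls off the work surface, if the arm or the gripper's body presses on something with over 40 N, if the wrist force passes 120 N, or if a joint passes its speed limit or range.

### The arm

A 6-joint arm with a two-finger parallel gripper is mounted at the origin on the work surface. World frame = base frame: x ahead of the robot, y to its left, z up, the work surface at z = 0. Lengths are in m, angles in rad, forces in N, time in s.
With the tool pointing down it reaches from about 0.15 to 0.775 m from the base axis. Payload 6.1 kg.
Tool frame: the origin (TCP) lies at the very end of the fingers, on their centre line; the grasp point (between the pads) lies 19 mm behind it (grasp_offset is the distance from the TCP to the grasp point, in m); x points along the fingers, y is the direction in which the jaws open and shut, and the axes are right-handed (so a half turn about x gives the same grasp; the last joint's range is limited). The gripper opens to 85 mm and grips with 20 to 120 N. Pads are 22 mm wide; open, the fingers measure 114 mm over their backs; the gripper's body (76 mm by 85 mm) begins 54 mm behind the grasp point. The pads swing forward as they close: fully open they stand 13 mm farther back than shut.
Start: joints at [1.318, 0.126, -0.04, 1.405, 0, 1.571], TCP at [0.131, 0.508, 0.231] pointing down, gripper open.
Joint ranges: [-2.72, 2.72], [-0.95, 1.95], [-1.27, 1.35], [-1.78, 2.02], [-1.46, 1.47], [-3.14, 3.14]. Speed limits (rad/s): [2.39, 2.39, 3.01, 3.14, 3.14, 3.14].

### API

Orientations are given as a unit quaternion [w, x, y, z].
In Python, from bench import get_obs, read_camera, camera_info, job_done, grasp_offset gives the robot as it stands.
- The arm moves only by the shell command python3 -m handwheel 'ROWS' [FORCE]. ROWS is JSON, a list of rows, each a list of 5 numbers: the opening, from 0 (shut) to 1 (fully open), then the shift along the tool's x, y, z in m, then the turn about the tool's x in degrees. In form: [[jaw, x, y, z, spin], ...]. A call has 1 to 5 rows; each row is the pose to reach, as a shift and turn from the pose measured when the call began, along the tool's axes at that moment; what a row does not reach only later rows make up. A row lasts 1/12 s, in which the tool goes at most 41.7 mm and 7.16 degrees, less where a joint would pass 70% of its speed; a pose out of reach is approached as far as the arm can. A call with a gripper value outside its range is refused whole. The fingers move at their own pace and stop on an object; FORCE is the grip in N (left out, the last holds). Time passes only in rows, so rows that repeat a pose let the fingers close. It gives the time, the measured TCP pose, the force and the opening at its end, in the units of the state.
- get_obs(): the state, without advancing time (a new reading comes with each control period).
- read_camera(name): name is "scene" or "top" or "wrist"; returns the picture (480x640x3 uint8, red, green, blue); there is no depth.
- camera_info(name): a dict with "intrinsics" (3x3 intrinsics, pixels), "k1" (the pictures are not rectified: a ray, as slopes to the right and down, at radius r is drawn at 1 + k1 r^2 times it, then the intrinsics apply), "view" (4x4, takes a point from world to camera coordinates). Camera axes: x right, y up, looking along -z (the intrinsics and any distortion apply to the point x, -y, -z); pixel columns grow to the right and rows downward; lengths in m; the calibration is good to about 2 mm. A picture is of the moment at which its call begins: read the wrist's pose just before it. camera_info takes no time and is no camera call; for the wrist camera it gives the pose at the moment of the call.
- job_done(): hands the job in, once; it reports no verdict.
The state is a dict: "t": time; "joints": joint angles; "qvel": joint speeds; "tau": joint torques, N m; "tcp_pos": TCP position; "ee_rot": TCP orientation; "force": force on the tool from outside, world axes, zero at the start; "ft_torque": the same for the moment, N m; "finger_gap": finger opening in m.
Only numpy, scipy, OpenCV 4.12 (cv2) and the standard library are available. Lean on these libraries where they do the work, as an engineer would, in place of code of your own. Each camera call takes 0.05 s, during which the arm holds its last target.

## Working session

There is one attempt and no reset: what is moved stays moved. The work goes in short steps, Python scripts to look and compute and a shell command to move; the robot and the scene stay as the last step left them, time stands still between calls to the robot, and variables do not carry over. Pictures are saved under pics/ and viewed, and the job is handed in when it is done.

```bash
ls; mkdir -p pics; python3 - <<'E'
from bench import *
import cv2
o=get_obs()
print({k:o[k] for k in o})
print(grasp_offset)
for n in ["scene","top","wrist"]:
    c=camera_info(n);print(n,c)
    im=read_camera(n);cv2.imwrite(f"pics/{n}0.png",im[:,:,::-1])
E
```

```text
pics
{'t': 0.0, 'joints': array([ 1.31798936e+00,  1.26410999e-01, -4.06283982e-02,  1.40539334e+00,
       -2.15591808e-05,  1.57080389e+00]), 'qvel': array([ 0.00183558, -0.00032393,  0.00105344, -0.00080798, -0.00061138,
        0.00173102]), 'tau': array([ 5.03764727e-05, -4.35914218e+01,  3.52923417e+01,  1.72250293e-02,
        1.12155553e-04, -2.38767342e-06]), 'tcp_pos': array([0.13121766, 0.50791244, 0.23050287]), 'ee_rot': array([ 0.70139933,  0.08857064,  0.70153008, -0.08972045]), 'force': array([-0.13363642, -0.01177833,  0.67882965]), 'ft_torque': array([-0.06630518,  0.02071725, -0.01999709]), 'finger_gap': 0.0853642284512299}
0.0187
scene {'intrinsics': array([[568.89108719,   0.        , 312.53083371],
       [  0.        , 568.89108719, 234.60066804],
       [  0.        ,   0.        ,   1.        ]]), 'k1': -0.0062435283518756535, 'view': array([[-0.89186942,  0.45210243, -0.01312746,  0.49335458],
       [-0.32469465, -0.619785  ,  0.7144508 ,  0.17378267],
       [ 0.31486874,  0.64145924,  0.69956252, -1.23078724],
       [ 0.        ,  0.        ,  0.        ,
[... 231 characters left out ...]
y([[ 0.00347412, -0.99992376,  0.01184944,  0.07806855],
       [ 0.98496607,  0.00546825,  0.17266132, -0.57149604],
       [-0.17271295,  0.01107145,  0.98490998, -0.95470464],
       [ 0.        ,  0.        ,  0.        ,  1.        ]])}
wrist {'intrinsics': array([[382.78525785,   0.        , 319.2900069 ],
       [  0.        , 382.78525785, 240.69478003],
       [  0.        ,   0.        ,   1.        ]]), 'k1': -0.022079294191624174, 'view': array([[ 0.25003748,  0.9682347 , -0.00168155, -0.52398862],
       [-0.93523164,  0.24106444, -0.25928693,  0.03434996],
       [-0.25064525,  0.06640409,  0.96579887, -0.37756114],
       [ 0.        ,  0.        ,  0.        ,  1.        ]])}
```

View pics/scene0.png

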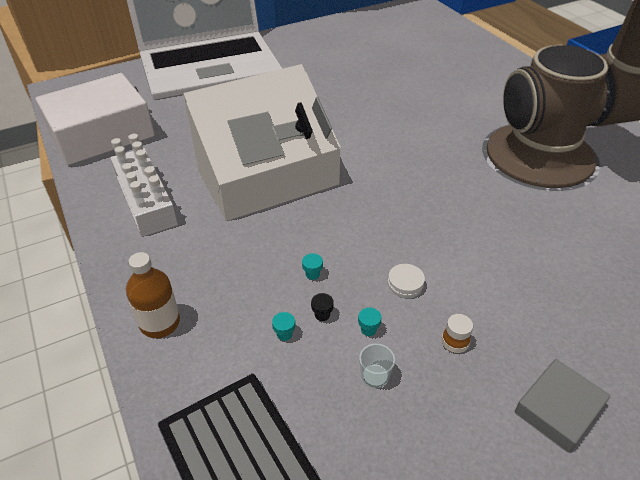

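View pics/top0.png

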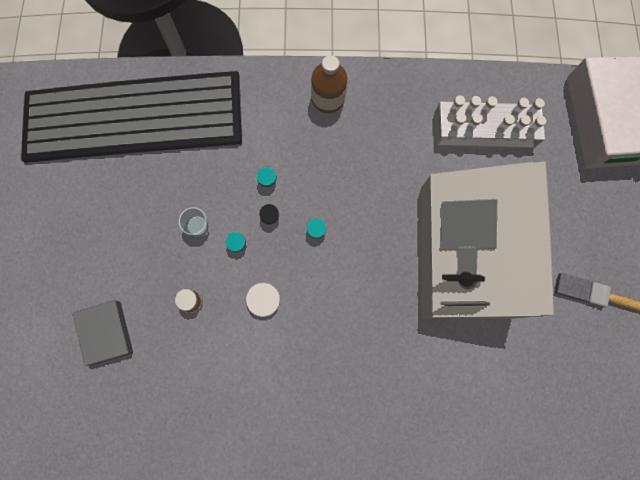

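View pics/wrist0.png

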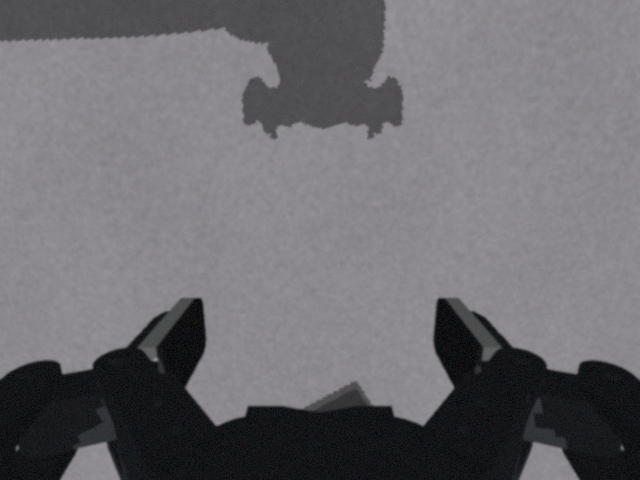

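The scene and top views agree. The box's front faces +y, with the knob at top (466,279), the guard at about (465,303) and the mouth and shutter at about (468,224). The black stopper is at top (269,214), with turquoise look-alikes around it. I'll enlarge the crops to measure.

```bash
cat > h.py <<'E'
from bench import *
import cv2, numpy as np
from scipy.optimize import least_squares
def cam(n):
    c=camera_info(n); return c['intrinsics'],c['k1'],c['view']
def proj(n,P,c=None):
    K,k1,V=c or cam(n); P=np.atleast_2d(P)
    q=P@V[:3,:3].T+V[:3,3]; s=np.c_[q[:,0]/-q[:,2],q[:,1]/q[:,2]]
    s=s*(1+k1*(s**2).sum(1,keepdims=True))
    return s@K[:2,:2].T+K[:2,2]
def at_z(n,uv,z,c=None):
    c=c or cam(n)
    r=least_squares(lambda p:(proj(n,[p[0],p[1],z],c)[0]-uv),[0.6,0.0])
    return np.array([*r.x,z])
def tri(obs): # list of (name/cam,uv)
    r=least_squares(lambda p:np.concatenate([(proj(n,p,c)[0]-uv) for n,c,uv in obs]),[0.6,0,0.1])
    return r.x,np.abs(r.fun).max()
def crop(n,x0,y0,x1,y1,f,name,im=None):
    im=read_camera(n) if im is None else im
    a=cv2.resize(im[y0:y1,x0:x1],None,fx=f,fy=f,interpolation=cv2.INTER_CUBIC)
    cv2.imwrite(f"pics/{name}.png",a[:,:,::-1])
E
python3 - <<'E'
from h import *
for n,b,nm in [("top",(410,150,570,360),"ct"),("scene",(180,60,345,220),"cs"),]:
    im=cv2.imread(f"pics/{n}0.png")[:,:,::-1]
    crop(n,*b,3.6 if n=="scene" else 2.8,nm,im)
im=cv2.imread(f"pics/top0.png")[:,:,::-1]
crop("top",160,150,340,330,3.3,"ct2",im)
im=cv2.imread(f"pics/scene0.png")[:,:,::-1]
crop("scene",260,240,480,400,3.5,"cs2",im)
E
```

```text
(no output)
```

View pics/ct.png

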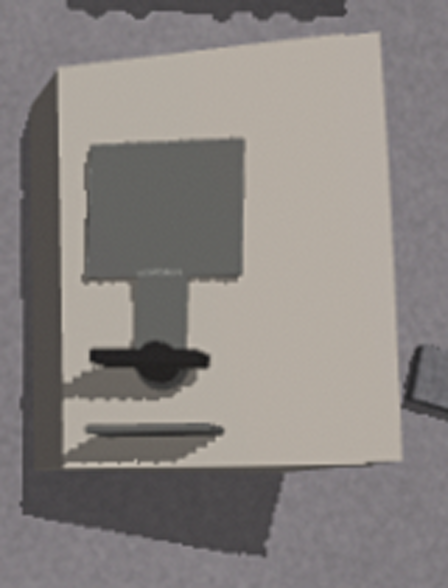

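View pics/cs.png

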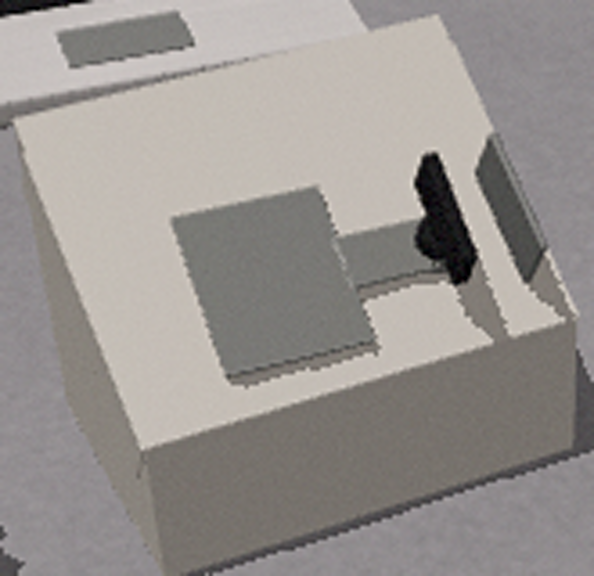

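View pics/ct2.png

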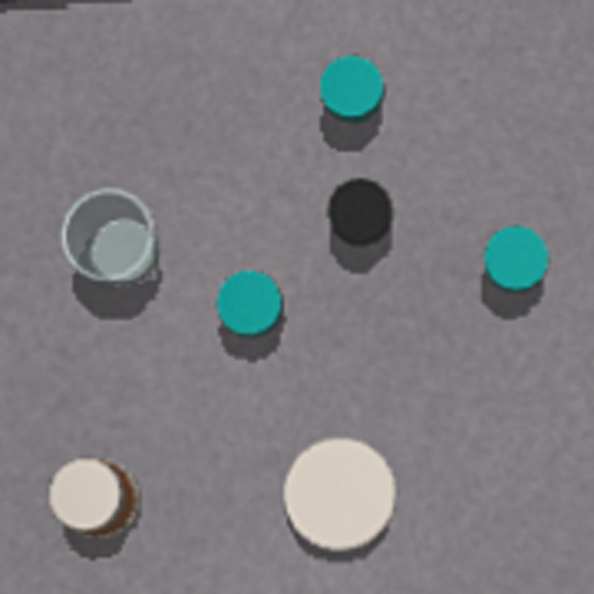

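View pics/cs2.png

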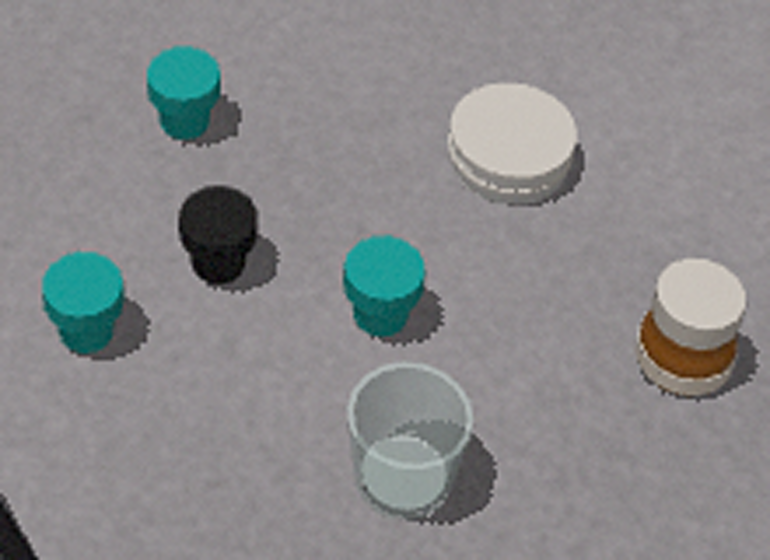

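```bash
cat >> h.py <<'E'
def bin2w(b,P):
    x,y,a=b; c,s=np.cos(a),np.sin(a); P=np.atleast_2d(P)
    return np.c_[x+c*P[:,0]-s*P[:,1], y+s*P[:,0]+c*P[:,1], P[:,2]]
E
python3 - <<'E'
from h import *
ct,cs=cam("top"),cam("scene")
L=[[-.085,.123,.09],[.085,.123,.188],[.085,-.123,.188],[-.085,-.123,.09]]
B=[[-.085,.123,0],[-.085,-.123,0]]
T=np.array([[431.4,174.6],[545.7,161.4],[553.6,314.3],[432.1,317.1]])
S=np.array([[219.7,185],[183.9,93.3],[301.7,64.2],[340.3,148.3],[225.8,219.7],[339.7,183.6]])
f=lambda b:np.r_[(proj("",bin2w(b,L),ct)-T).ravel(),(proj("",bin2w(b,L+B),cs)-S).ravel()]
r=least_squares(f,[.7,-.2,-1.57]);b=r.x
print("bin",b,np.round(r.fun.reshape(-1,2),1).tolist())
for a in (0,):
  # knob bin y from wing top centre at 46 mm off lid; knob bin x=-.0313
  n=np.array([-.5,0,.866]);u=np.array([.866,0,.5])
  for ky in (-.03,-.045,-.06):
    k=np.array([-.0313,ky,.121])
    pts={'k46':k+n*.046,'tip+':k+n*.046+u*.032,'tip-':k+n*.046-u*.032,'guardtop':k+n*.042-[0,.038,0],'m1':k+u*.047+[0,.133,0]+n*.007,'m2':k-u*.047+[0,.051,0]+n*.007}
    print(ky,{q:(np.round(proj("",bin2w(b,p),ct)[0]),np.round(proj("",bin2w(b,p),cs)[0])) for q,p in pts.items()})
p,e=tri([("",ct,np.array([269,214.3])),("",cs,np.array([260+218/3.5,240+212/3.5]))])
print("stopper tri",p,e, at_z("",np.array([269,214.]),.036,ct),at_z("",np.array([260+218/3.5,240+212/3.5]),.036,cs))
for nm,px in [("t1",(352,86)),("t2",(249,302)),("t3",(516,257)),("dish",(340,493)),("jar",(86,494)),("beaker",(109,234))]:
  print(nm,at_z("",np.array([160+px[0]/3.3,150+px[1]/3.3]),{"dish":.023,"jar":.05,"beaker":.048}.get(nm,.036),ct))
E
```

```text
bin [ 0.55442517 -0.20090051 -1.58969737] [[-0.4, -0.1], [0.5, -0.2], [0.1, -0.1], [0.6, -1.4], [0.7, -0.6], [0.1, -0.5], [0.6, -0.4], [0.3, -0.2], [0.5, 1.1], [0.0, 0.5]]
-0.03 {'k46': (array([461., 255.]), array([289., 121.])), 'tip+': (array([481., 254.]), array([282., 106.])), 'tip-': (array([441., 256.]), array([295., 136.])), 'guardtop': (array([462., 279.]), array([307., 117.])), 'm1': (array([493., 178.]), array([210., 128.])), 'm2': (array([439., 230.]), array([270., 160.]))}
-0.045 {'k46': (array([461., 265.]), array([296., 119.])), 'tip+': (array([481., 264.]), array([290., 104.])), 'tip-': (array([441., 266.]), array([303., 134.])), 'guardtop': (array([462., 289.]), array([314., 115.])), 'm1': (array([493., 186.]), array([218., 126.])), 'm2': (array([439., 239.]), array([277., 158.]))}
-0.06 {'k46': (array([461., 274.]), array([304., 117.])), 'tip+': (array([481., 273.]), array([297., 103.])), 'tip-': (array([442., 275.]), array([310., 132.])), 'guardtop': (array([462., 298.]), array([322., 113.])), 'm1': (array([493., 195.]), array([226., 124.])), 'm2': (array([439., 248.]), array([285., 156.]))}
stopper tri [0.61865178 0.16719588 0.03592209] 0.7681960766714155 [0.61785433 0.16815418 0.036     ] [0.61961196 0.16639899 0.036     ]
t1 [0.68927383 0.17388635 0.036     ]
t2 [0.56688208 0.22773155 0.036     ]
t3 [0.59267736 0.08211704 0.036     ]
dish [0.4641095  0.17713593 0.023     ]
jar [0.46052179 0.31032397 0.05      ]
beaker [0.60195535 0.30388362 0.048     ]
```

```bash
cat >> h.py <<'E'
n_=np.array([-.5,0,.8660254]);u_=np.array([.8660254,0,.5]);v_=np.array([0,1.,0])
def lidp(kx,ky): return np.array([kx,ky,.09+(kx+.085)*np.tan(np.pi/6)])
def wing(kx,ky,th,x,y,z): # wing frame coordinates, z from lid; th clockwise
    X=np.cos(th)*u_-np.sin(th)*v_; Y=np.sin(th)*u_+np.cos(th)*v_
    return lidp(kx,ky)+x*X+y*Y+z*n_
E
python3 - <<'E'
from h import *
ct,cs=cam("top"),cam("scene")
b=[0.55442517,-0.20090051,-1.58969737]
t=lambda x,y:np.array([410+x/2.8,150+y/2.8]); s=lambda x,y:np.array([180+x/3.6,60+y/3.6])
# plate corners (x,y,.007): top view & scene
def f(p):
    kx,ky,th=p
    W=lambda *a:bin2w(b,wing(kx,ky,th,*a))
    G=lambda d:bin2w(b,lidp(kx,ky)-.0405*v_+d*u_+.042*n_)
    r=[]
    for sx,sy,px,ps in [(1,1,t(245,138),s(172,216)),(-1,1,t(90,146),s(228,378)),(-1,-1,t(84,278),s(377,347)),(1,-1,t(242,276),s(320,186))]:
        q=W(sx*.047,.092+sy*.041,.007); r+=[proj("",q,ct)[0]-px,proj("",q,cs)[0]-ps]
    r+=[proj("",W(-.032,0,.046),ct)[0]-t(90,355),proj("",W(.032,0,.046),ct)[0]-t(210,358)]
    r+=[proj("",G(-.036),ct)[0]-t(85,430),proj("",G(.036),ct)[0]-t(223,430)]
    return np.concatenate(r)
r=least_squares(f,[-.03,-.065,.05]);print(r.x,lidp(*r.x[:2]));print(np.round(r.fun.reshape(-1,2),1).tolist())
kx,ky,th=r.x
print("knob lid",bin2w(b,lidp(kx,ky)),"mouth",bin2w(b,lidp(kx,ky)+.092*v_),"grip",bin2w(b,lidp(kx,ky)+.031*n_))
E
```

```text
[-0.02957442 -0.06495832  0.03102728] [-0.02957442 -0.06495832  0.12199997]
[[-0.4, -0.7], [-0.0, 0.2], [-0.1, -0.0], [0.9, -0.6], [1.5, 0.3], [0.9, -2.8], [0.9, -0.5], [-0.2, -1.1], [0.6, 0.5], [-2.5, -0.8], [1.0, -0.1], [-3.5, -0.9]]
knob lid [[ 0.4900374  -0.17010366  0.12199997]] mouth [[ 0.58202097 -0.17184245  0.12199997]] grip [[ 0.49033035 -0.15460643  0.14884676]]
```

```bash
cat >> h.py <<'E'
from scipy.spatial.transform import Rotation as Ro
def R():
    q=get_obs()['ee_rot']; return Ro.from_quat([q[1],q[2],q[3],q[0]]).as_matrix()
def st(*targets):
    o=get_obs();M=R();p=o['tcp_pos']
    print("t",round(o['t'],2),"tcp",np.round(p,4),"F",np.round(o['force'],1),"gap",round(o['finger_gap'],4),"j",np.round(o['joints'],2),"yaxis",np.round(M[:,1],3),"x",np.round(M[:,0],3))
    for q in targets: print(" to",q,"tool mm",np.round(1000*M.T@(np.array(q)-p),1))
E
python3 -c "
from h import *
print(R().round(3)); st([.512,-.172,.25],[.512,-.172,.155])"
```

```text
[[-0.     0.25   0.968]
 [-0.001  0.968 -0.25 ]
 [-1.    -0.001 -0.   ]]
t 0.15 tcp [0.1312 0.508  0.2307] F [-0.5  0.2  0.5] gap 0.0855 j [ 1.32  0.13 -0.04  1.41  0.    1.57] yaxis [ 0.25   0.968 -0.001] x [-0.    -0.001 -1.   ]
 to [0.512, -0.172, 0.25] tool mm [ -18.6 -563.2  538.8]
 to [0.512, -0.172, 0.155] tool mm [  76.4 -563.1  538.8]
```

```bash
python3 -m handwheel '[[0,-4,-30,29,-3],[0,-8,-60,58,-6],[0,-12,-90,87,-9],[0,-16,-120,116,-12],[0,-20,-150,145,-13.5]]' 30 | head -c 600; python3 -c "
from h import *
st([.512,-.172,.25])"
```

```text
t: 0.57
tcp_pos: [0.2338, 0.3262, 0.2512]
ee_rot: [0.707, 0.004, 0.707, -0.005]
force: [1.3, 0.3, 0.4]
finger_gap: 0.0256
t 0.57 tcp [0.2338 0.3262 0.2512] F [1.3 0.3 0.4] gap 0.0256 j [ 0.95 -0.11 -0.23  1.45 -0.    0.96] yaxis [ 0.014  1.    -0.002] x [-0.    -0.002 -1.   ]
 to [0.512, -0.172, 0.25] tool mm [   1.9 -494.3  284.9]
```

I typed those shifts as millimetres where the interface takes metres. The per-row cap limited the motion to the intended direction, so no harm came of it. I'll use metres from here on.

```bash
python3 -m handwheel '[[0,0,-0.035,0.02,0],[0,0,-0.07,0.04,0],[0,0,-0.105,0.06,0],[0,0,-0.14,0.08,0],[0,0,-0.175,0.10,0]]'; python3 -m handwheel '[[0,0,-0.035,0.02,0],[0,0,-0.07,0.04,0],[0,0,-0.105,0.06,0],[0,0,-0.14,0.08,0],[0,0,-0.175,0.10,0]]';python3 -c "
from h import *
st([.512,-.172,.25])"
```

```text
t: 0.98
tcp_pos: [0.3316, 0.1479, 0.2516]
ee_rot: [0.707, 0.004, 0.707, -0.005]
force: [1.5, 1.8, -0.4]
finger_gap: 0.0001
t: 1.4
tcp_pos: [0.4296, -0.0306, 0.2518]
ee_rot: [0.707, 0.005, 0.707, -0.005]
force: [1.6, 1.5, 0.2]
finger_gap: 0.0002
t 1.4 tcp [ 0.4296 -0.0306  0.2518] F [1.6 1.5 0.2] gap 0.0002 j [-0.07 -0.05 -0.18  1.44 -0.   -0.06] yaxis [ 0.014  1.    -0.001] x [ 0.    -0.001 -1.   ]
 to [0.512, -0.172, 0.25] tool mm [   2.  -140.2   84.4]
```

```bash
python3 -m handwheel '[[0,0,-0.035,0.021,0],[0,0,-0.07,0.042,0],[0,0,-0.105,0.063,0],[0,0,-0.14,0.084,0],[0,0,-0.140,0.084,0]]';python3 -c "
from h import *
im=read_camera('wrist');crop('wrist',0,0,640,480,1,'w1',im)
im=read_camera('top');crop('top',400,140,580,350,2.8,'t1',im)
im=read_camera('scene');crop('scene',170,30,360,220,3,'s1',im)
st([.512,-.172,.155])"
```

```text
t: 1.82
tcp_pos: [0.5141, -0.1771, 0.2496]
ee_rot: [0.707, 0.006, 0.707, -0.007]
force: [-1.7, 0.2, -0.4]
finger_gap: 0.0001
t 1.97 tcp [ 0.5114 -0.1721  0.2512] F [0.5 1.1 1.1] gap -0.0001 j [-0.32  0.16  0.04  1.45 -0.   -0.31] yaxis [ 0.015  1.    -0.   ] x [-0.001 -0.    -1.   ]
 to [0.512, -0.172, 0.155] tool mm [96.2  0.1  0.7]
```

View pics/w1.png

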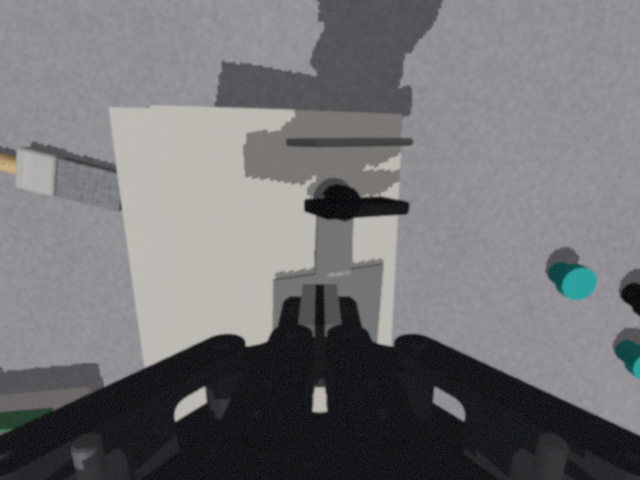

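View pics/s1.png

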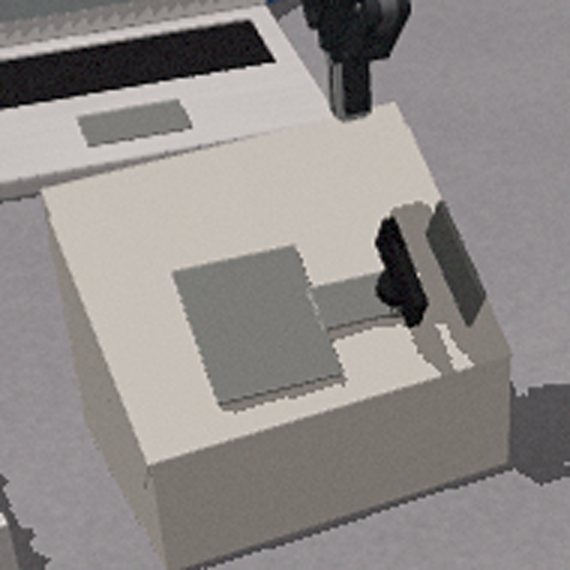

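```bash
python3 -c "
from h import *
c=cam('wrist');b=[0.55442517,-0.20090051,-1.58969737]
p=get_obs()['tcp_pos'];print(proj('',p,c),proj('',p+[0,.0145,0],c),proj('',p+[-.011,.0,0],c),proj('',p+[0.011,.0,0],c))
for x in(-.032,0,.032):print(proj('',bin2w(b,wing(-.0296,-.065,.03,x,0,.046)),c))
for d in(-.036,.036):print('g',proj('',bin2w(b,lidp(-.0296,-.065)-.0405*v_+d*u_+.042*n_),c))
"
```

```text
[[320.31190285 304.7754193 ]] [[356.32972892 304.27643363]] [[319.91612419 279.10485858]] [[320.69280156 329.48126915]]
[[399.91424357 208.71906519]]
[[360.23349185 211.58383992]]
[[314.79260215 214.87984753]]
g [[404.14075815 143.48725306]]
g [[304.9477966 143.7012333]]
```

The wrist view shows the closed fingertips at (320,285–345), clear of the wing at (305–409, 207). I'll descend on the mouth side of the wing's upper half.

```bash
python3 -m handwheel '[[0,0.03,0.002,0.002,0],[0,0.06,0.002,0.002,0],[0,0.09,0.002,0.002,0],[0,0.096,0.002,0.002,0],[0,0.096,0.002,0.002,0]]';python3 -c "
from h import *
im=read_camera('wrist');crop('wrist',0,0,640,480,1,'w2',im)
im=read_camera('scene');crop('scene',170,30,360,220,3,'s2',im)
st()"
```

```text
t: 2.38
tcp_pos: [0.5115, -0.1685, 0.1538]
ee_rot: [0.705, 0.005, 0.709, -0.004]
force: [0.2, -0.1, -0.3]
finger_gap: -0.0001
t 2.48 tcp [ 0.5136 -0.1696  0.157 ] F [-0.2 -0.6 -0.2] gap -0.0002 j [-0.32  0.16 -0.16  1.25 -0.   -0.3 ] yaxis [ 0.014  1.    -0.001] x [ 0.    -0.001 -1.   ]
```

View pics/w2.png

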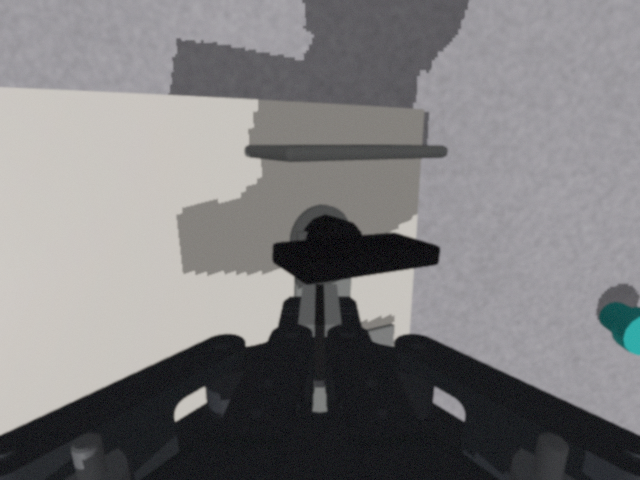

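View pics/s2.png

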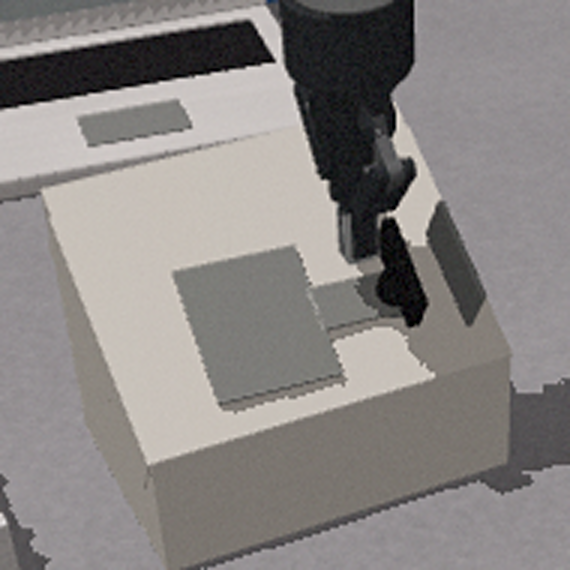

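Both views show the fingertip beside the wing's upper half, on the mouth side and above the shutter arm. Next I'll push the first leg.

```bash
python3 -m handwheel '[[0,0.001,-0.003,-0.006,0],[0,0.001,-0.006,-0.012,0],[0,0.001,-0.009,-0.017,0],[0,0.001,-0.011,-0.021,0],[0,0.001,-0.011,-0.022,0]]';python3 -c "
from h import *
im=read_camera('wrist');crop('wrist',0,0,640,480,1,'w3',im)
im=read_camera('scene');crop('scene',170,30,360,220,3,'s3',im)
st()"
```

```text
t: 2.9
tcp_pos: [0.4929, -0.1809, 0.1586]
ee_rot: [0.709, 0.004, 0.705, -0.006]
force: [4.9, 1.3, 1.0]
finger_gap: 0.0001
t 3.0 tcp [ 0.4926 -0.1809  0.1581] F [ 4.8 -0.5  3.4] gap -0.0001 j [-0.35  0.13 -0.19  1.24 -0.   -0.34] yaxis [ 0.014  1.    -0.002] x [ 0.005 -0.002 -1.   ]
```

View pics/w3.png

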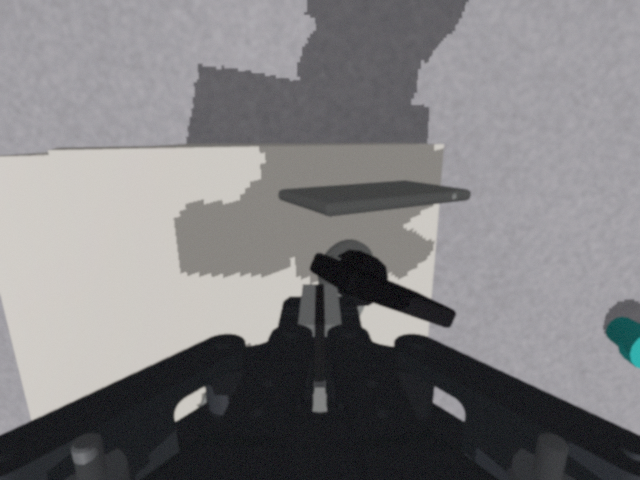

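View pics/s3.png

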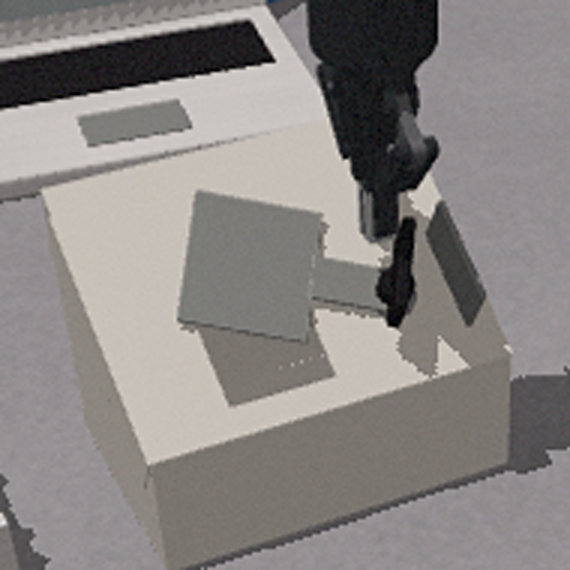

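The wing has turned about 0.4 rad and the shutter is following it. Pushing continues.

```bash
python3 -m handwheel '[[0,0.001,0.001,-0.005,0],[0,0.001,0.002,-0.009,0],[0,0.001,0.003,-0.013,0],[0,0.001,0.005,-0.016,0],[0,0.001,0.006,-0.017,0]]';python3 -c "
from h import *
im=read_camera('wrist');crop('wrist',0,0,640,480,1,'w4',im)
im=read_camera('scene');crop('scene',170,30,360,220,3,'s4',im)
st()"
```

```text
t: 3.42
tcp_pos: [0.4757, -0.1754, 0.1575]
ee_rot: [0.709, 0.004, 0.705, -0.007]
force: [3.0, -4.8, -0.1]
finger_gap: -0.0001
t 3.52 tcp [ 0.4756 -0.1752  0.1573] F [ 2.  -3.1  1.2] gap -0.0001 j [-0.35  0.1  -0.23  1.23 -0.   -0.34] yaxis [ 0.015  1.    -0.004] x [ 0.005 -0.004 -1.   ]
```

View pics/w4.png

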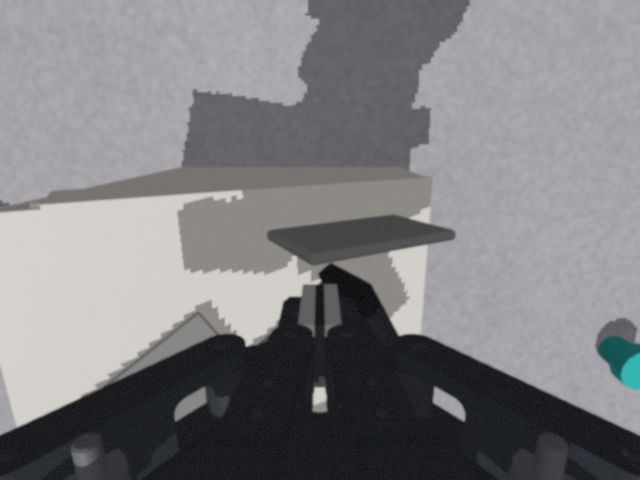

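View pics/s4.png

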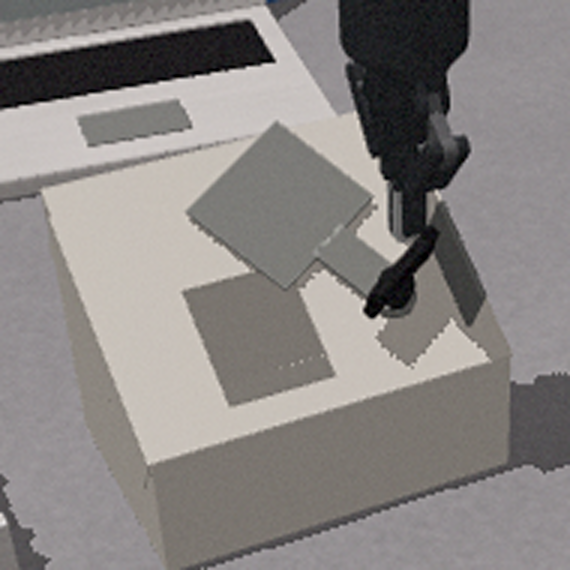

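About 0.95 rad now. Next I'll press toward the box's front to finish the turn, watching the force.

```bash
python3 -m handwheel '[[0,0,0.004,-0.001,0],[0,0,0.007,-0.001,0],[0,0,0.010,-0.001,0],[0,0,0.010,-0.001,0]]';python3 -c "
from h import *
im=read_camera('scene');crop('scene',170,30,360,220,3,'s5',im)
st()"
```

```text
t: 3.85
tcp_pos: [0.474, -0.1657, 0.1571]
ee_rot: [0.708, 0.003, 0.706, -0.007]
force: [-1.5, -4.8, 0.5]
finger_gap: -0.0002
t 3.9 tcp [ 0.4741 -0.1657  0.1571] F [-0.9 -5.1  0.9] gap -0.0001 j [-0.33  0.09 -0.24  1.23 -0.   -0.32] yaxis [ 0.015  1.    -0.005] x [ 0.003 -0.005 -1.   ]
```

View pics/s5.png

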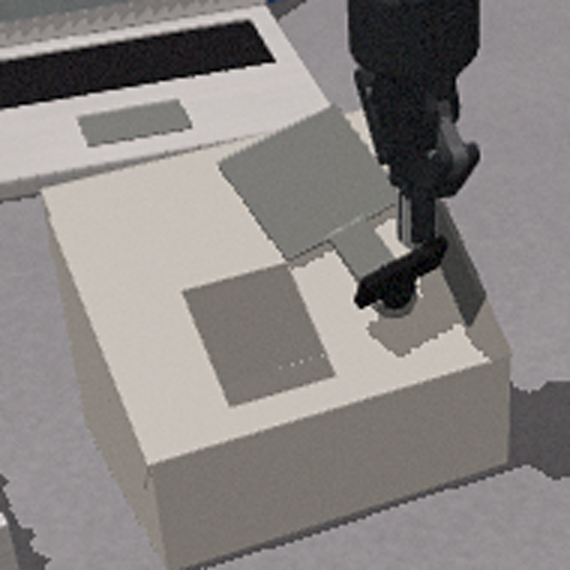

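```bash
python3 -m handwheel '[[0,0,0.002,0,0],[0,0,0.004,0,0],[0,0,0.006,0,0],[0,0,0.006,0,0]]';python3 -c "
from h import *
st()"; python3 -m handwheel '[[0,0,0.001,0,0],[0,0,0.002,0,0],[0,0,0.003,0,0],[0,0,0.003,0,0]]';python3 -c "
from h import *
im=read_camera('scene');crop('scene',170,30,360,220,3,'s6',im)
st()"
```

```text
t: 4.23
tcp_pos: [0.4737, -0.1619, 0.1572]
ee_rot: [0.708, 0.002, 0.706, -0.009]
force: [0.1, -11.6, -0.4]
finger_gap: 0.0002
t 4.23 tcp [ 0.4737 -0.1619  0.1572] F [  0.1 -11.6  -0.4] gap 0.0002 j [-0.32  0.09 -0.25  1.23 -0.01 -0.31] yaxis [ 0.016  1.    -0.01 ] x [ 0.002 -0.01  -1.   ]
t: 4.57
tcp_pos: [0.4737, -0.1616, 0.1574]
ee_rot: [0.707, 0.0, 0.707, -0.012]
force: [0.8, -13.3, 0.0]
finger_gap: -0.0003
t 4.62 tcp [ 0.4737 -0.1615  0.1574] F [  0.9 -12.5  -0.1] gap 0.0003 j [-0.32  0.08 -0.25  1.23 -0.02 -0.3 ] yaxis [ 0.017  1.    -0.017] x [ 0.001 -0.017 -1.   ]
```

View pics/s6.png

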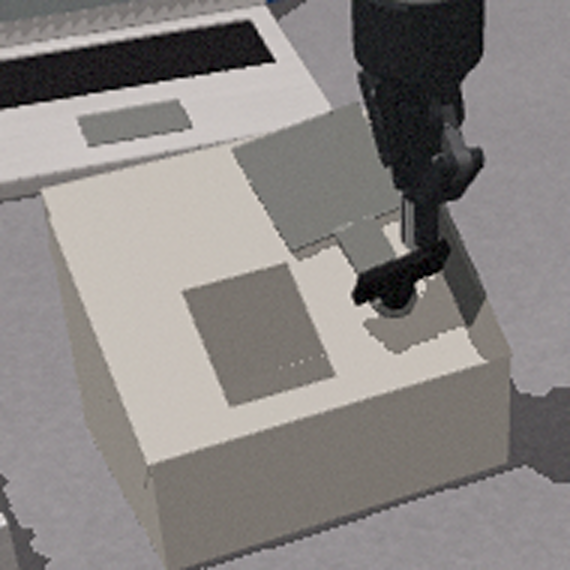

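The wing stalled at y=-0.1615 with 13 N, which is well above the friction torque, so it's at the stop. I'll back off, lift, and check the angle.

```bash
python3 -m handwheel '[[0,0,-0.006,0,0],[0,0,-0.01,0,0],[0,-0.03,-0.012,0.002,0],[0,-0.07,-0.012,0.002,0],[0,-0.10,-0.012,0.002,0]]'; python3 -m handwheel '[[0.5,0,0.04,0,0],[0.5,0,0.08,0.01,0],[0.5,0,0.12,0.02,0],[0.5,0,0.16,0.03,0],[0.5,0,0.195,0.04,0]]'; python3 -c "
from h import *
im=read_camera('top');crop('top',400,140,580,350,2.8,'t7',im)
im=read_camera('scene');crop('scene',170,30,360,220,3,'s7',im)
st([.6187,.1672,.25],[.6187,.1672,.012])"
```

```text
t: 5.03
tcp_pos: [0.4747, -0.1714, 0.2591]
ee_rot: [0.707, 0.001, 0.707, -0.011]
force: [-0.1, -0.7, -0.1]
finger_gap: 0.0
t: 5.45
tcp_pos: [0.5177, 0.0254, 0.2562]
ee_rot: [0.707, 0.001, 0.707, -0.011]
force: [1.0, -0.1, -0.1]
finger_gap: 0.0425
t 5.55 tcp [0.5185 0.0275 0.2554] F [ 0.  -0.8  0.2] gap 0.0426 j [ 0.06  0.12  0.    1.46 -0.01  0.07] yaxis [ 0.011  1.    -0.012] x [-0.002 -0.012 -1.   ]
 to [0.6187, 0.1672, 0.25] tool mm [  3.5 140.9  98.6]
 to [0.6187, 0.1672, 0.012] tool mm [241.5 143.7  99. ]
```

View pics/t7.png

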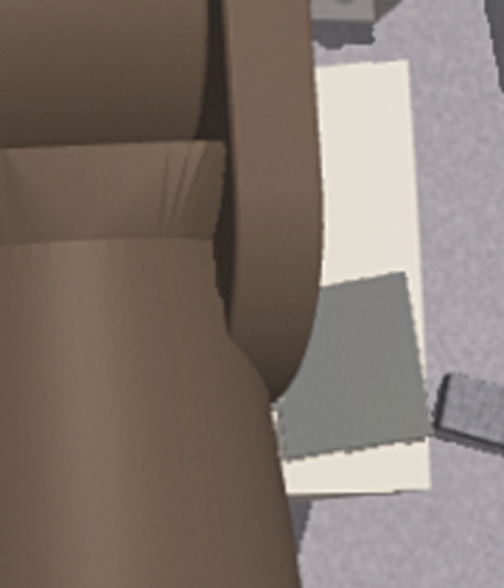

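View pics/s7.png

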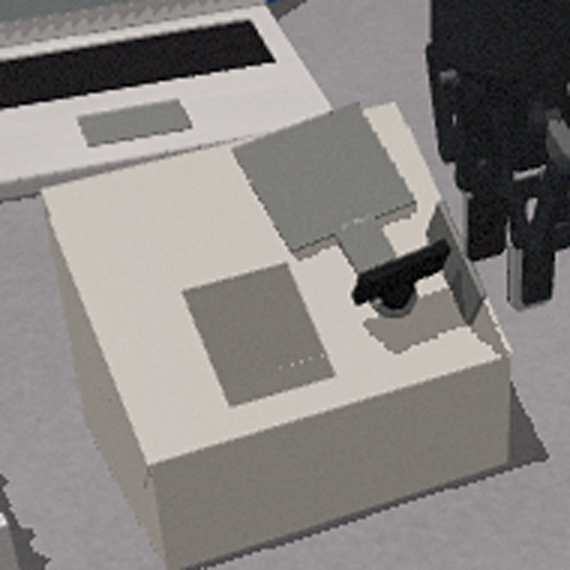

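```bash
python3 -c "
from h import *
cs=cam('scene');b=[0.55442517,-0.20090051,-1.58969737]
S=lambda x,y:np.array([170+x/3,30+y/3])
px=[S(233,148),S(360,102),S(415,208),S(295,256)]
m=[(1,1,S(183,290)),(1,-1,S(287,263)),(-1,-1,S(333,377)),(-1,1,S(230,405))]
def f(p):
  kx,ky,th=p
  r=[proj('',bin2w(b,wing(kx,ky,th,x*.047,.092+y*.041,.007)),cs)[0]-q for (x,y),q in zip([(-1,1),(1,1),(1,-1),(-1,-1)],px)]
  r+=[proj('',bin2w(b,lidp(kx,ky)+.092*v_+x*.042*u_+y*.036*v_),cs)[0]-q for x,y,q in m]
  return np.concatenate(r)
r=least_squares(f,[-.03,-.065,1.4]);print(r.x,np.round(r.fun,1),bin2w(b,lidp(*r.x[:2])+.092*v_))
"
```

```text
[-0.03234104 -0.06274134  1.45675674] [-0.1  0.  -0.5  0.   1.  -1.7 -0.9 -1.3 -0.6  0.8  0.2  0.2  1.2  0.3
 -0.2  1.5] [[ 0.58428985 -0.16911824  0.12040267]]
```

The fit gives θ≈1.457, so the shutter is fully open, and it refines the mouth centre to (0.584, -0.169). Next is the stopper.

```bash
python3 -m handwheel '[[0.6,0.02,0.033,0.023,0],[0.6,0.04,0.066,0.046,0],[0.6,0.06,0.099,0.069,0],[0.6,0.08,0.132,0.092,0],[0.6,0.10,0.142,0.099,0]]';python3 -m handwheel '[[0.6,0.02,0,0,0],[0.6,0.02,0,0,0]]'; python3 -c "
from h import *
p=get_obs();c=cam('wrist')
im=read_camera('wrist');crop('wrist',0,0,640,480,1,'w8',im)
st([.6187,.1672,.007])
print(proj('',[.6187,.1672,.036],c),proj('',[.6187,.1672,.0],c))"
```

```text
t: 5.97
tcp_pos: [0.6205, 0.1694, 0.1536]
ee_rot: [0.707, 0.0, 0.707, -0.007]
force: [0.4, -0.5, -0.2]
finger_gap: 0.0511
t: 6.13
tcp_pos: [0.6182, 0.1698, 0.1275]
ee_rot: [0.704, -0.001, 0.711, -0.007]
force: [-0.6, 0.4, -0.3]
finger_gap: 0.0513
t 6.18 tcp [0.6185 0.1689 0.1304] F [0.2 0.  0.2] gap 0.0511 j [ 0.27  0.37  0.05  1.26 -0.01  0.28] yaxis [ 0.01   1.    -0.012] x [-0.007 -0.012 -1.   ]
 to [0.6187, 0.1672, 0.007] tool mm [123.4  -0.3   1.1]
[[317.68817037 246.05599186]] [[318.49402171 232.97962964]]
```

View pics/w8.png

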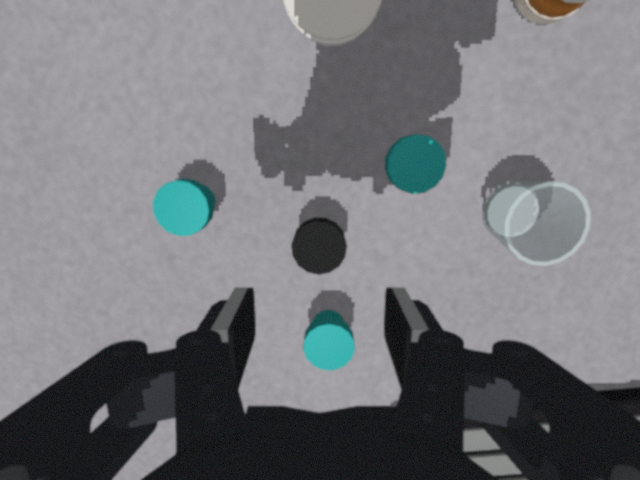

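The wrist view shows the stopper at (319,246), against a prediction of (318,246). It sits centred between the jaws, and the look-alikes at (183,207), (416,163) and (329,345) are clear. Descending.

```bash
python3 -m handwheel '[[0.6,0.035,0,0,0],[0.6,0.07,0,0,0],[0.6,0.10,0,0.001,0],[0.6,0.115,0,0.001,0],[0.6,0.122,0,0.001,0]]'; python3 -m handwheel '[[0.6,0,0,0,0]]'; python3 -c "
from h import *
im=read_camera('wrist');crop('wrist',0,0,640,480,1,'w9',im)
st([.6187,.1672,.007])"
```

```text
t: 6.6
tcp_pos: [0.6173, 0.166, 0.0076]
ee_rot: [0.704, -0.0, 0.711, -0.008]
force: [-0.4, 0.7, 0.3]
finger_gap: 0.0513
t: 6.68
tcp_pos: [0.6169, 0.165, 0.0079]
ee_rot: [0.703, 0.0, 0.711, -0.009]
force: [0.2, -0.6, 0.9]
finger_gap: 0.0511
t 6.73 tcp [0.6174 0.165  0.0089] F [-0.4  0.   0.4] gap 0.0515 j [ 0.27  0.43 -0.14  1.02 -0.01  0.28] yaxis [ 0.012  1.    -0.012] x [-0.01  -0.012 -1.   ]
 to [0.6187, 0.1672, 0.007] tool mm [1.9 2.2 1.3]
```

View pics/w9.png

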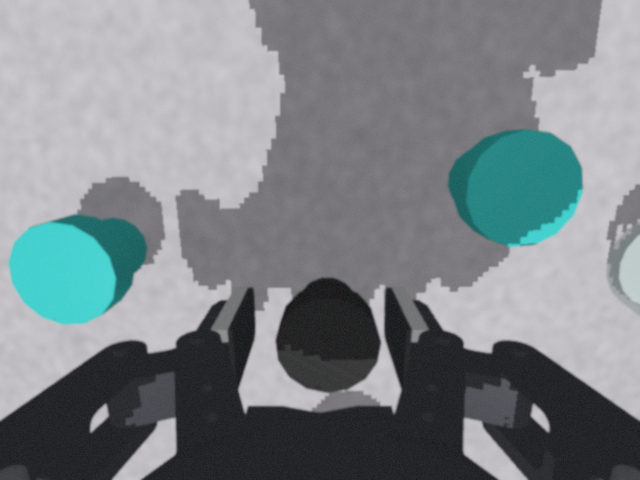

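The stopper's head is at (328,335) between the pads, about 2 mm off centre. I'll trim that and close.

```bash
python3 -m handwheel '[[0.6,0.002,0.002,0,0],[0.1,0.002,0.002,0,0],[0.1,0.002,0.002,0,0],[0.1,0.002,0.002,0,0],[0.1,0.002,0.002,0,0]]' 40;python3 -m handwheel '[[0.1,0,0,0,0],[0.1,0,0,0,0]]'; python3 -m handwheel '[[0.1,-0.01,0,0,0],[0.1,-0.03,0,0,0],[0.1,-0.06,0,0,0]]'; python3 -c "
from h import *
im=read_camera('wrist');crop('wrist',0,0,640,480,1,'w10',im)
st([.584,-.169,.20])"
```

```text
t: 7.15
tcp_pos: [0.6187, 0.1672, 0.0092]
ee_rot: [0.705, 0.0, 0.709, -0.008]
force: [-1.3, -2.0, 7.3]
finger_gap: 0.0336
t: 7.32
tcp_pos: [0.6194, 0.1675, 0.0104]
ee_rot: [0.706, 0.0, 0.709, -0.008]
force: [0.4, -0.4, -1.2]
finger_gap: 0.0335
t: 7.57
tcp_pos: [0.6179, 0.1678, 0.069]
ee_rot: [0.704, -0.0, 0.71, -0.009]
force: [0.8, -0.3, -0.1]
finger_gap: 0.0335
t 7.62 tcp [0.6215 0.1688 0.0774] F [2.2 1.1 5.1] gap 0.0337 j [ 0.27  0.39 -0.04  1.15 -0.01  0.28] yaxis [ 0.012  1.    -0.009] x [ 0.001 -0.009 -1.   ]
 to [0.584, -0.169, 0.2] tool mm [-119.5 -339.3  -33.3]
```

View pics/w10.png

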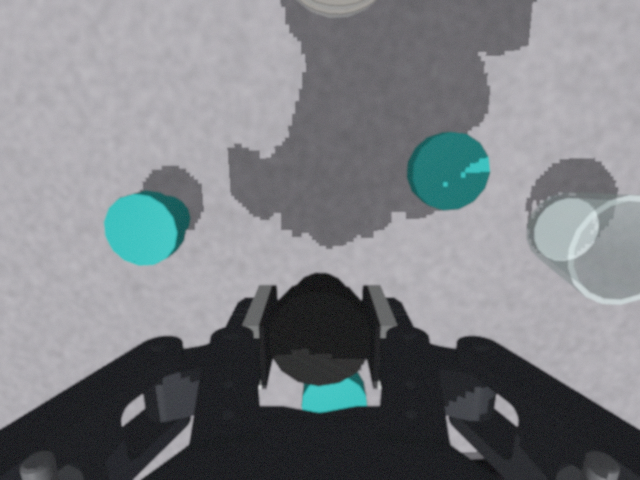

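Held: the gap is 33.5 mm on the head, and the neighbours are undisturbed. Lifting and carrying to the mouth.

```bash
python3 -m handwheel '[[0.1,-0.03,0,0,0],[0.1,-0.065,-0.005,0,0],[0.1,-0.10,-0.015,-0.003,0],[0.1,-0.115,-0.045,-0.006,0],[0.1,-0.12,-0.075,-0.009,0]]'; python3 -m handwheel '[[0.1,0,-0.04,-0.003,0],[0.1,0,-0.08,-0.006,0],[0.1,0,-0.12,-0.009,0],[0.1,0,-0.16,-0.013,0],[0.1,0,-0.2,-0.017,0]]'; python3 -c "
from h import *
st([.584,-.169,.185])"
```

```text
t: 8.03
tcp_pos: [0.6128, 0.0955, 0.2032]
ee_rot: [0.71, 0.001, 0.704, -0.006]
force: [0.6, 0.2, 0.6]
finger_gap: 0.0339
t: 8.45
tcp_pos: [0.5935, -0.106, 0.2056]
ee_rot: [0.71, 0.0, 0.704, -0.006]
force: [-0.2, 0.3, 0.5]
finger_gap: 0.0333
t 8.45 tcp [ 0.5935 -0.106   0.2056] F [-0.2  0.3  0.5] gap 0.0333 j [-0.17  0.27  0.08  1.37 -0.01 -0.16] yaxis [ 0.009  1.    -0.008] x [ 0.009 -0.008 -1.   ]
 to [0.584, -0.169, 0.185] tool mm [ 21.  -62.9  -9.1]
```

```bash
python3 -m handwheel '[[0.1,0,-0.03,-0.004,0],[0.1,0.004,-0.055,-0.008,0],[0.1,0.01,-0.062,-0.009,0],[0.1,0.02,-0.063,-0.009,0],[0.1,0.03,-0.063,-0.009,0]]'; python3 -m handwheel '[[0.1,0.004,0,0,0],[0.1,0.004,0,0,0]]'; python3 -c "
from h import *
im=read_camera('wrist');crop('wrist',0,0,640,480,1,'w11',im)
im=read_camera('scene');crop('scene',170,30,360,220,3,'s11',im)
st([.584,-.169,.16])"
```

```text
t: 8.87
tcp_pos: [0.5843, -0.1691, 0.1757]
ee_rot: [0.711, 0.001, 0.704, -0.006]
force: [0.3, 0.7, -0.5]
finger_gap: 0.0337
t: 9.03
tcp_pos: [0.5838, -0.1675, 0.1698]
ee_rot: [0.71, 0.0, 0.705, -0.005]
force: [-0.4, 0.5, 0.2]
finger_gap: 0.0335
t 9.13 tcp [ 0.5844 -0.1678  0.1714] F [ 0.2 -0.4  0.4] gap 0.0338 j [-0.28  0.28  0.02  1.3  -0.   -0.27] yaxis [ 0.008  1.    -0.007] x [ 0.009 -0.007 -1.   ]
 to [0.584, -0.169, 0.16] tool mm [11.4 -1.1 -0.5]
```

View pics/w11.png

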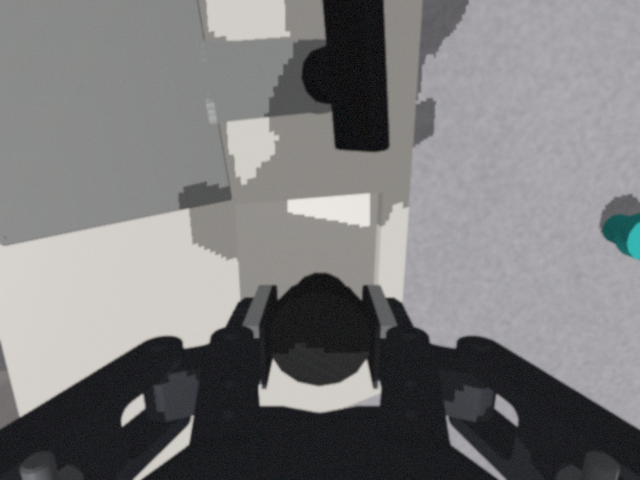

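View pics/s11.png

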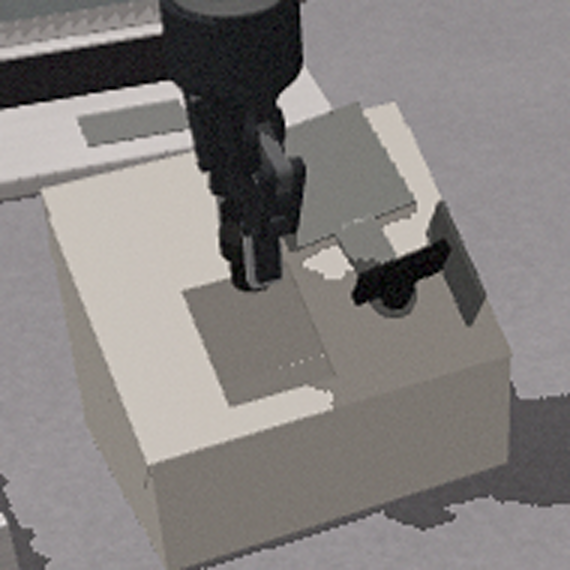

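```bash
python3 -c "
from h import *
c=cam('wrist');
for uv,z in[((240,240),.142),((378,240),.0995)]:print(at_z('',np.array(uv),z,c))
for uv,z in[((310,202),.121)]:print(at_z('',np.array(uv),z,c))"
```

```text
[ 0.56527388 -0.20506466  0.142     ]
[ 0.57742352 -0.13474439  0.0995    ]
[ 0.55130459 -0.17300527  0.121     ]
```

The mouth edges read from the wrist view give a centre of about (0.587, -0.170), and the stopper is within 3 mm of that. I'll lower slightly and release.

```bash
python3 -m handwheel '[[0.1,0.006,-0.001,0.001,0],[0.1,0.012,-0.002,0.001,0],[0.1,0.012,-0.002,0.001,0]]'; python3 -m handwheel '[[0.62,0,0,0,0],[0.62,0,0,0,0],[0.62,0,0,0,0],[0.62,0,0,0,0],[0.62,0,0,0,0]]'; python3 -m handwheel '[[0.62,-0.03,0,0,0],[0.62,-0.07,0,0,0],[0.62,-0.10,0,0,0],[0.62,-0.13,0.02,0,0],[0.62,-0.13,0.06,0,0]]'; python3 -c "
from h import *
im=read_camera('wrist');crop('wrist',0,0,640,480,1,'w12',im)
im=read_camera('scene');crop('scene',170,30,360,220,3,'s12',im)
st()"
```

```text
t: 9.38
tcp_pos: [0.5852, -0.1694, 0.158]
ee_rot: [0.71, 0.0, 0.704, -0.005]
force: [-0.4, -0.0, -0.7]
finger_gap: 0.034
t: 9.8
tcp_pos: [0.5854, -0.1695, 0.1583]
ee_rot: [0.71, 0.0, 0.704, -0.005]
force: [0.2, -0.6, -0.1]
finger_gap: 0.0529
t: 10.22
tcp_pos: [0.5863, -0.1113, 0.2944]
ee_rot: [0.713, 0.001, 0.701, -0.008]
force: [0.3, 0.9, -0.2]
finger_gap: 0.053
t 10.32 tcp [ 0.5856 -0.1051  0.2903] F [ 1.1 -0.3  0.6] gap 0.0531 j [-0.18  0.26  0.26  1.55 -0.   -0.17] yaxis [ 0.004  1.    -0.006] x [ 0.012 -0.006 -1.   ]
```

View pics/w12.png

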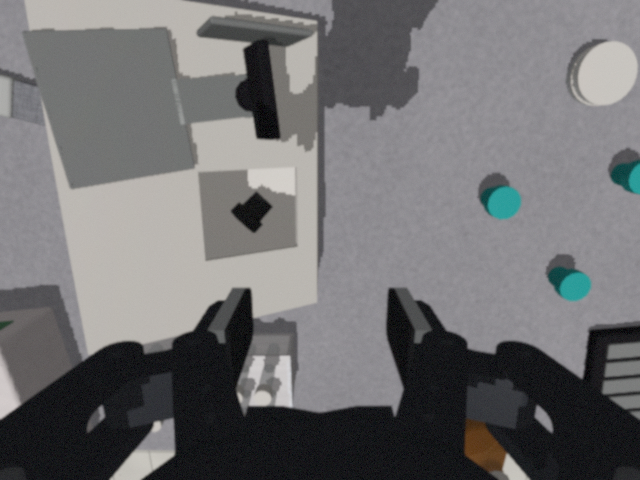

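View pics/s12.png

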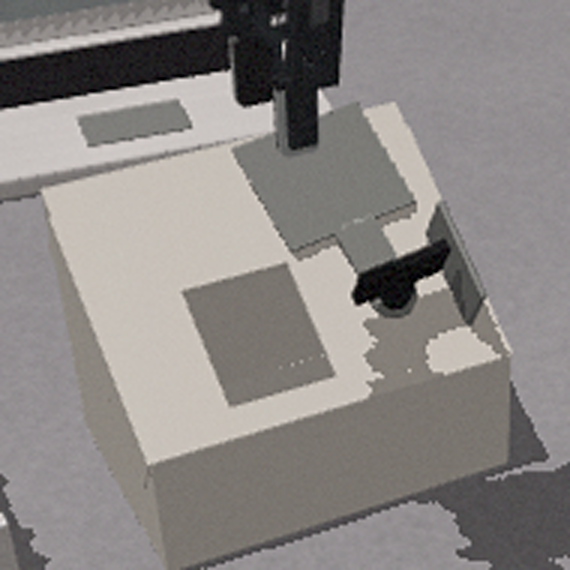

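The wrist view shows the stopper lying on the box floor, seen through the mouth at (252,212), and the shutter plate is unchanged. One full check before handing in.

```bash
python3 -m handwheel '[[0.62,0,0,0,0],[0.62,0,0,0,0],[0.62,0,0,0,0]]'; python3 -c "
from h import *
im=read_camera('scene');crop('scene',0,0,640,480,1,'s13',im)
a=cv2.imread('pics/scene0.png')[:,:,::-1].astype(int)
d=np.abs(im.astype(int)-a).max(2)[230:400,250:490]>60
ys,xs=np.where(d);print(d.sum(),xs.min()+250,xs.max()+250,ys.min()+230,ys.max()+230)
st()"
```

```text
t: 10.57
tcp_pos: [0.5854, -0.1057, 0.2899]
ee_rot: [0.711, -0.001, 0.703, -0.004]
force: [0.5, -0.3, -0.8]
finger_gap: 0.0531
632 311 339 293 323
t 10.62 tcp [ 0.5853 -0.1059  0.2898] F [-0.1 -0.   0.4] gap 0.0531 j [-0.18  0.26  0.25  1.55 -0.   -0.17] yaxis [ 0.005  1.    -0.006] x [ 0.011 -0.006 -1.   ]
```

View pics/s13.png

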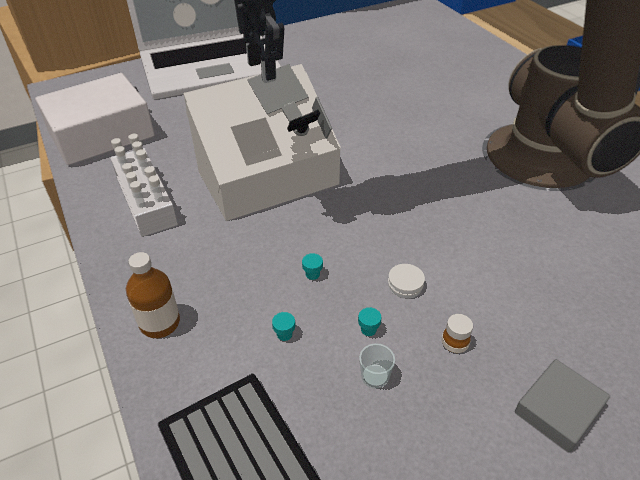

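In the area around the bench objects, the only change from the first picture is the missing stopper, at (311–339, 293–323). Dishes, jar, beaker and look-alikes haven't moved.

```bash
python3 -c "
from bench import *
print(job_done())"
```

```text
the job is handed in; nothing more can be done
None
```

The shutter is fully open, the used stopper is in the box, and the job was handed in at about 10.6 s of the 51 s allowed.

- **Shutter:** I pushed the upper half of the wing round with closed fingers until it stalled at about 13 N. The plate's corners in the scene camera then gave about 1.457 rad against the 1.45 stop. It looked unchanged after I backed off and after the drop.
- **Stopper:** I gripped it by the head, carried it over the mouth and released it there. The wrist camera then showed it lying on the box floor.
- **Other objects:** Comparing the bench area between the first and last scene pictures, the only change was the missing stopper. The dishes, jar, beaker and turquoise look-alikes have not moved. The gripper was open and touching nothing at hand-in.

**What went wrong or disagreed:**
- My first move was typed in millimetres instead of metres. The per-row cap kept it to the intended direction and nothing was touched.
- My first fit put the knob 2–3 mm too far up the slope. I corrected this from the wrist view before pushing.

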